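# Bring the practical lamps up to the next mark and shoot the frame

## Robot

A 6-joint arm with a two-finger parallel gripper is mounted at the origin on the work surface. World frame = base frame: x ahead of the robot, y to its left, z up, the work surface at z = 0. Lengths are in mm, angles in rad, forces in N, time in s.
With the tool pointing down it reaches from about 350 to 775 mm from the base axis. Payload 7.3 kg.
Tool frame: the origin (TCP) lies between the finger pads; the fingertips stand 25 mm ahead of it and the grasp point (between the pads) lies 6 mm ahead of it; z points along the fingers, y is the line along which they close (so a half turn about z gives the same grasp; the last joint's range is limited). The gripper opens to 92 mm and grips with 3 to 60 N. Pads are 19 mm wide; open, the fingers measure 130 mm over their backs; the gripper's body (75 mm by 190 mm) begins 47 mm behind the grasp point.
Start: joints at [-1.262, 0.342, 1.524, -0, 1.275, -0.146], TCP at [230.647, -471.64, 251.741] pointing down, gripper open.
Joint ranges: [-2.53, 2.53], [-0.77, 2.02], [0.04, 2.7], [-1, 4.14], [0.28, 2.66], [-3.11, 3.11]. Speed limits (rad/s): [2.57, 2.57, 3.14, 3.14, 3.14, 3.14].

## Interface

Orientations are given as [roll, pitch, yaw] about the fixed x, y, z axes, in that order (R = Rz(yaw) Ry(pitch) Rx(roll)).
In Python, from plant import bot gives the robot as it stands.
- The arm moves only by the tool play_rows, never from a script. Its argument "commands" is a list of rows, each an object of numbers: "x", "y", "z": the shift along the tool's x, y, z in m; "twist": the turn about the tool's z in degrees. In form: [{"x": .., "y": .., "z": .., "twist": ..}, ...]. A call has exactly 8 rows; each row is the pose to reach, as a shift and turn from the pose commanded when the call began, along the tool's axes at that moment; what a row does not reach only later rows make up. A row lasts 1/10 s, in which the tool goes at most 50 mm and 8.59 degrees, less where a joint would pass 70% of its speed; a pose out of reach is approached as far as the arm can. A call with a gripper value outside its range is refused whole. "jaw" is the closure, from 0 (fully open) to 1 (shut), set as the call begins (left out, the last holds). The fingers move at their own pace and stop on an object; the grip force is fixed at half the most. Time passes only in rows, so rows that repeat a pose let the fingers close, or fill a call up. It gives the time, the measured TCP pose, the force, the opening and the grip force at its end, in the units of the state.
- bot.get_obs(): the state, without advancing time (a new reading comes with each control period).
- bot.capture(name): name is "scene" or "top" or "wrist"; returns a dict with "pixels" (400x640x3 uint8, red, green, blue), "fx", "fy", "cx", "cy" (pixels), "eye" and "rotation" of the camera in the world. Camera axes: x right, y down, z forward; pixel columns grow to the right and rows downward; lengths in mm; the calibration is good to about 2 mm. A picture is of the moment at which its call begins. There is no depth.
- bot.close_job(): hands the job in; it is judged then, once.
The state is a dict: "time": time; "joint_positions": joint angles; "dq": joint speeds; "tau": joint torques, N m; "tool_pos": TCP position; "tcp_rot": TCP orientation; "contact_force": force on the tool from outside, world axes, zero at the start; "moment": the same for the moment, N m; "grip_width": finger opening in mm; "finger_force": force on a finger pad.
Only numpy, scipy, OpenCV 4.12 (cv2) and the standard library are available. Lean on these libraries where they do the work, as an engineer would, in place of code of your own. Each camera call takes 0.05 s, during which the arm holds its last target. There are 200 camera calls.

## Task

We are shooting a lamp fade on the miniature street: push the dimmer's pointer knob clockwise with a fingertip until the white line on its pointer lines up with the line ruled on the masking-tape arrow on the dial, then press the big round button on the capture remote right down to take the frame, and let it come up again. Do not pinch the knob, do not take the frame before the light level is right, leave the remote lying where it is, and do not disturb the other things on the table. Finish clear of everything.

Things in the scene. Friction and masses are not known exactly. Their poses are not given: they have to be found in the camera images.
- dimmer: Lamp dimmer: fixed grey steel box 210 x 210 mm, meter and outlets on its front (-x), side handles (+y, -y) out to 127 mm from its middle. Origin: centre of underside. Its flat top is 165 mm up; on it lies a round aluminium scale plate (160 mm across, its face 168 mm up, black scale lines round the rim) with the knob in the middle.
- knob_top (a point): Centre of the black pointer knob's top, on its vertical axis, 206 mm up. Knob: round skirt 76 mm across, 10 mm high on the scale plate; across it an upright finger bar 16 mm thick, from 10 to 38 mm above the plate, reaching 50 mm from the axis to the pointer, 36 mm to the tail. x axis: along the bar to the pointer. About 5 N sideways at 40 mm turns it; it stays where left.
- index_tip (a point): Tip of the knob's pointer: outer end of the white index line, 59 mm from the knob's axis, 2 mm above the scale plate; turns with the knob. A low tongue (10 mm wide, up to 8 mm above the plate) carries the line out from the end of the bar.
- mark_tip (a point): The target: the inner end of the black line (3 mm wide) ruled on the masking-tape arrow stuck flat on the scale (18 mm wide, 38 mm long, pointing inwards at the knob). 59 mm from the knob's axis, 2 mm above the plate, on that line's radius: the index tip comes to this very point when lined up.
- dial (a joint): Turn of the knob in rad, 0 at its lower stop, growing clockwise seen from above, up to 5.6. It starts short of the mark by 0.6 to 2.5 rad.
- remote: The capture remote: a loose black keypad lying flat on the table, 130 x 72 mm, upper face 30 mm up, about 400 g. Origin: centre of its underside, x along its length. A display window lies at its +x end, a row of four flat keys in the middle, and the big round button near its -x end.
- shutter_top (a point): Centre of the top of the big round grey button (30 mm across) on the remote, 48 mm above the table when up, 30 mm towards -x from the remote's middle; a fixed collar 46 mm across stands round it, 42 mm up. It springs back up.
- shutter (a joint): Travel of the round button in m: 0 up, 0.006 fully down (4.5 N); the frame is taken at 0.004.
- tape_roll: Bystander, loose, to be left alone: roll of grey cloth tape lying flat, 100 mm across, 48 mm high. Origin: centre of its underside.
- street_lamp: Bystander, loose, to be left alone: miniature dark street lamp standing upright, 146 mm tall on a 44 mm foot, easily tipped. Origin: centre of its underside.
- paint_pot: Bystander, loose, to be left alone: small jar of paint with a black cap, 48 mm across, 58 mm high. Origin: centre of its underside.
- park_bench: Bystander, loose, to be left alone: miniature park bench, 90 mm long, 58 mm high. Origin: centre of its underside.
- light_meter: Bystander, loose, to be left alone: hand-held light meter lying flat, 125 x 62 x 24 mm, with a white dome. Origin: centre of its underside.
- screwdriver: Bystander, loose, to be left alone: screwdriver lying flat, 200 mm long. Origin: centre of its underside.
- window_frame: Bystander, loose, to be left alone: miniature white window frame lying flat, 110 x 78 x 6 mm. Origin: centre of its underside.

How it is judged:
By the outcome, as a careful person would: the job done as asked, in the order asked, and still so for the second after the job is handed in, with the robot touching nothing.
It also fails if it takes over 58 s, if anything falls off the work surface, if the arm or the gripper's body presses on something with over 40 N, if the wrist force passes 120 N, or if a joint passes its speed limit or range.

## Working session

There is one attempt and no reset: what is moved stays moved. The work goes in short steps, Python scripts to look and compute and a tool call to move; the robot and the scene stay as the last step left them, time stands still between calls to the robot, and variables do not carry over. Pictures are saved under pics/ and viewed, at most 10 in all, crops included, and the job is handed in when it is done.

Besides the shell and the picture viewer there is one more tool, called after "Emit:" in YAML: its name, and indented under it one key for each argument. play_rows: Moves the arm, as the interface text tells. Its arguments: {"type":"object","properties":{"commands":{"type":"array"},"jaw":{"type":"number"}},"required":["commands"]}

```bash
mkdir -p pics
cat > h.py <<'E'
import numpy as np, cv2
from plant import bot
def cap(n,f):
    c=bot.capture(n); cv2.imwrite(f'pics/{f}.png',cv2.cvtColor(c['pixels'],cv2.COLOR_RGB2BGR)); return c
def ray(c,u,v,z):
    d=np.array(c['rotation'])@np.array([(u-c['cx'])/c['fx'],(v-c['cy'])/c['fy'],1]); e=np.array(c['eye'])
    return e+d*(z-e[2])/d[2]
def proj(c,p):
    q=np.array(c['rotation']).T@(np.array(p)-np.array(c['eye'])); return q[:2]/q[2]*[c['fx'],c['fy']]+[c['cx'],c['cy']]
E
python3 - <<'E'
from h import *
for n in ['top','scene']:
    c=cap(n,n+'0'); print(n,c['fx'],c['cx'],c['cy'],c['eye'],np.round(c['rotation'],3).tolist())
print(bot.get_obs())
E
```

```text
top 409.9013154270308 315.3405915315312 197.60115044549414 [ 369.92415288   -5.57968647 1292.27741258] [-3.001, -0.001, -1.573]
scene 446.50394422061635 318.0163742167432 201.57608560823599 [  943.40892471 -1021.71346887  1065.08848139] [-2.285, -0.003, 0.38]
{'time': 0.1, 'joint_positions': array([-1.26197970e+00,  3.42629237e-01,  1.52490276e+00, -4.65153529e-06,
        1.27537973e+00, -1.45988932e-01]), 'dq': array([-0.00010506, -0.00092857, -0.00235272, -0.00028021, -0.00174543,
       -0.00016449]), 'tau': array([ 1.74347035e-03, -4.32004595e+01, -2.44694245e+01,  7.18561420e-02,
        5.25646994e-02, -6.47412730e-05]), 'tool_pos': array([ 230.55299037, -471.31591066,  251.13332609]), 'tcp_rot': array([-3.14028696e+00, -1.87486447e-04,  4.54806795e-01]), 'contact_force': array([ 0.26740951, -1.07985632, -0.25037005]), 'moment': array([0.04148009, 0.026616  , 0.00906251]), 'finger_force': 0.0, 'grip_width': 91.9988239007516}
```

View pics/top0.png

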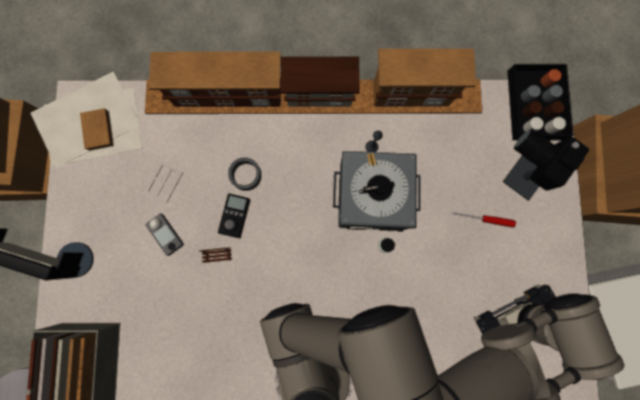

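View pics/scene0.png

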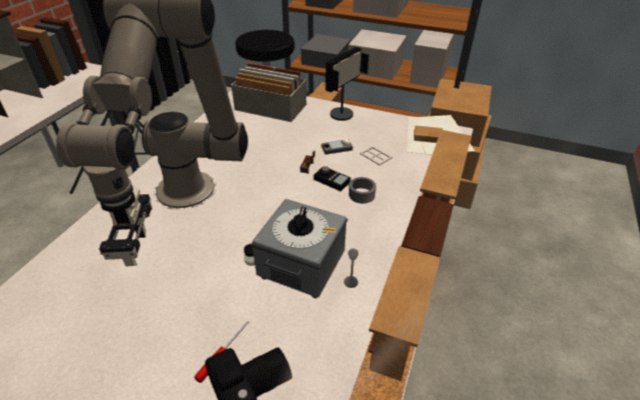

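```bash
cat > h.py <<'E'
import numpy as np, cv2
from scipy.spatial.transform import Rotation as Ro
from plant import bot
def cap(n,f):
    c=bot.capture(n); c['R']=Ro.from_euler('xyz',c['rotation']).as_matrix(); c['eye']=np.array(c['eye']); cv2.imwrite(f'pics/{f}.png',cv2.cvtColor(c['pixels'],cv2.COLOR_RGB2BGR)); return c
def ray(c,u,v,z):
    d=c['R']@np.array([(u-c['cx'])/c['fx'],(v-c['cy'])/c['fy'],1]); e=c['eye']
    return e+d*(z-e[2])/d[2]
def proj(c,p):
    q=c['R'].T@(np.array(p)-c['eye']); return q[:2]/q[2]*[c['fx'],c['fy']]+[c['cx'],c['cy']]
E
python3 - <<'E'
from h import *
c=cap('top','top1')
for n,u,v,z in [('knob',379.5,187.5,206),('plate',379.5,187.5,168),('mark',373,164,170),('btn',230,226,48),('rem',234,216,30),('lamp',372,147,100),('lampfoot',377,135,0),('pot',388,245,58),('boxTL',341,152,165),('boxBR',416,228,165),('tape',244,173,48),('bench',216,255,50)]:
    print(n,ray(c,u,v,z).round(1))
im=cv2.imread('pics/top1.png')
a=cv2.resize(im[120:270,325:435],None,fx=4,fy=4,interpolation=cv2.INTER_CUBIC)[:600]
b=cv2.resize(im[180:255,195:265],None,fx=5,fy=5,interpolation=cv2.INTER_CUBIC)
o=np.zeros((600,800,3),np.uint8); o[:600,:440]=a; o[:375,445:795]=b
cv2.imwrite('pics/crop1.png',o)
E
```

```text
knob [ 550.7 -179.2  206. ]
plate [ 557.  -185.2  168. ]
mark [ 623.4 -168.3  170. ]
btn [459.4 252.3  48. ]
rem [491.6 244.5  30. ]
lamp [ 691.1 -176.6  100. ]
lampfoot [ 758.2 -208.1    0. ]
pot [ 400.9 -224.1   58. ]
boxTL [659.3 -79.5 165. ]
boxBR [ 444.5 -283.4  165. ]
tape [623.2 213.5  48. ]
bench [372.3 291.5  50. ]
```

View pics/crop1.png

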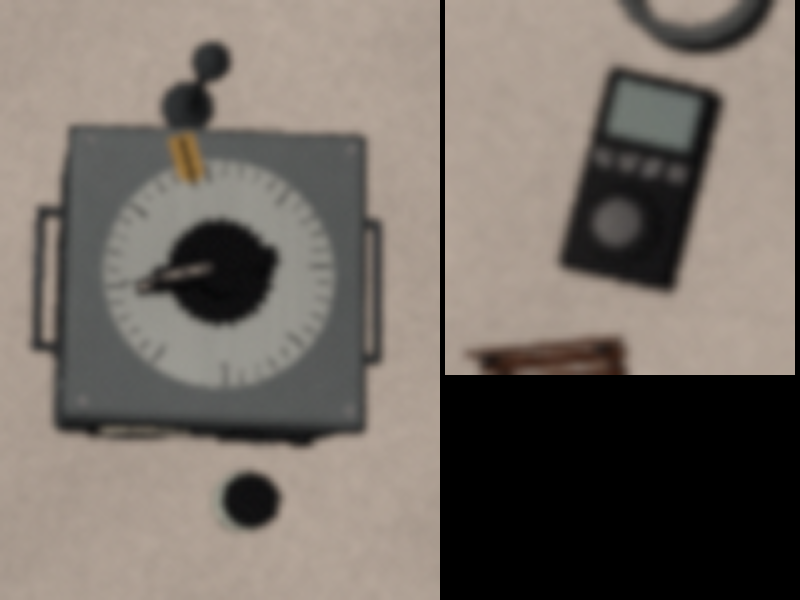

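Emit:
play_rows:
  commands:
    - {"x": 0.01,"y": -0.003,"z": -0.01,"twist": 2}
    - {"x": 0.035,"y": -0.01,"z": -0.025,"twist": 5}
    - {"x": 0.07,"y": -0.019,"z": -0.04,"twist": 9}
    - {"x": 0.11,"y": -0.03,"z": -0.055,"twist": 13}
    - {"x": 0.15,"y": -0.041,"z": -0.065,"twist": 17}
    - {"x": 0.195,"y": -0.053,"z": -0.069,"twist": 21}
    - {"x": 0.235,"y": -0.064,"z": -0.069,"twist": 24}
    - {"x": 0.27,"y": -0.073,"z": -0.069,"twist": 26.06}
  jaw: 1

```text
time: 0.95
tool_pos: [442.4, -285.7, 320.8]
tcp_rot: [-3.142, -0.0, -0.001]
contact_force: [-0.4, -0.3, -0.2]
grip_width: 32.2
finger_force: 0.0
```

Run:
```python
from h import *
c=cap('wrist','w1'); o=bot.get_obs(); print(o['time'],o['tool_pos'],o['tcp_rot'],o['grip_width'],c['eye'],c['rotation'],c['fx'])
t=cap('top','t2')
C=ray(t,379.75,188.25,168);T=ray(t,359.25,192.25,170);M=ray(t,373.25,165.75,170)
a=lambda P:np.degrees(np.arctan2(*(P-C)[1::-1]))
print(C,T,M,a(T),a(M),np.hypot(*(T-C)[:2]),np.hypot(*(M-C)[:2]),ray(t,229.4,224.2,48))
for p in [(557,-185,168)]: print(proj(c,p))
```

```text
1.0 [ 445.46545911 -282.54934636  320.51904476] [-3.13899018e+00 -2.29785559e-03  2.41576496e-04] 28.461317401664093 [ 511.97209345 -284.62068262  454.53377679] [ 2.88479286e+00 -8.75640214e-04 -1.57259163e+00] 324.3224625190801
[ 554.92731335 -185.87823413  168.        ] [ 543.47286016 -128.48468784  170.        ] [ 618.37698082 -168.9072401   170.        ] 101.28664716452755 14.97447435788628 58.52541033071896 65.68009546479806 [464.86819518 254.2578131   48.        ]
[196.46937679  55.60101395]
```

View pics/w1.png

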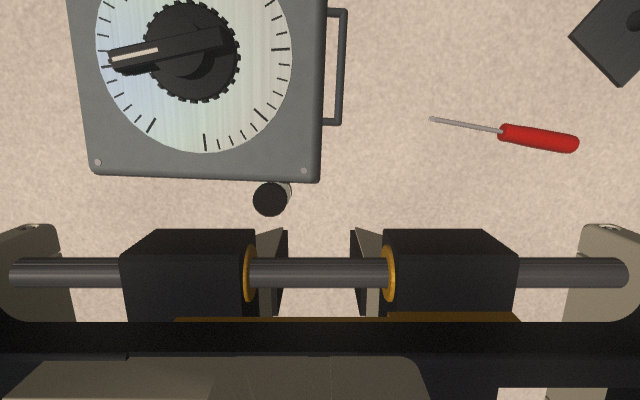

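Emit:
play_rows:
  commands:
    - {"x": 0.008,"y": -0.013,"z": 0,"twist": -1}
    - {"x": 0.02,"y": -0.035,"z": 0,"twist": -3}
    - {"x": 0.037,"y": -0.063,"z": 0.005,"twist": -5}
    - {"x": 0.055,"y": -0.092,"z": 0.015,"twist": -8}
    - {"x": 0.068,"y": -0.115,"z": 0.03,"twist": -10}
    - {"x": 0.076,"y": -0.128,"z": 0.045,"twist": -11}
    - {"x": 0.0786,"y": -0.133,"z": 0.055,"twist": -11}
    - {"x": 0.0786,"y": -0.133,"z": 0.06,"twist": -11}

```text
time: 1.85
tool_pos: [519.3, -154.3, 259.7]
tcp_rot: [-3.141, 0.002, 0.192]
contact_force: [-0.4, -0.5, -0.3]
grip_width: 0.3
finger_force: 0.0
```

Run:
```python
from h import *
c=cap('wrist','w2'); o=bot.get_obs(); print(o['time'],o['tool_pos'],o['tcp_rot'],o['grip_width'],c['eye'],c['rotation'],c['fx'],c['cx'],c['cy'])
print(proj(c,(554.9,-185.9,168)),proj(c,(554.9,-185.9,206)))
```

```text
1.9 [ 518.98515658 -154.81619124  259.4256706 ] [-3.14078990e+00  1.97630814e-03  1.91507555e-01] 0.8146581622123044 [ 587.79844406 -140.13809181  393.34809072] [ 2.88292162e+00 -2.26766796e-04 -1.37922074e+00] 324.3224625190801 318.4918674219936 197.37569164056447
[373.32860489 171.8107159 ] [383.85636605 183.36179356]
```

View pics/w2.png

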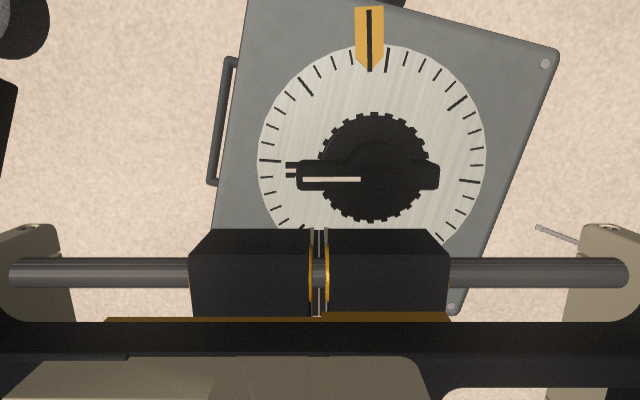

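Run:
```python
from h import *
im=cv2.imread('pics/w2.png'); R,T,V=Ro,None,None
c={'cx':318.4918674219936,'cy':197.37569164056447,'fx':324.3224625190801,'fy':324.3224625190801,'eye':np.array([587.79844406,-140.13809181,393.34809072]),'R':Ro.from_euler('xyz',[2.88292162,-2.26766796e-04,-1.37922074]).as_matrix()}
g=im.astype(int); pl=((g.min(2)>120)&((g.max(2)-g.min(2))<28)).astype(np.uint8); 
# plate: largest low-saturation bright comp around
n,l,s,_=cv2.connectedComponentsWithStats(pl); 
k=[i for i in range(1,n) if s[i,0]>240 and s[i,0]+s[i,2]<500]; k=max(k,key=lambda i:s[i,4]); print(s[k])
ys,xs=np.where(l==k); h=cv2.convexHull(np.c_[xs,ys].astype(np.int32))[:,0]; h=h[(h[:,1]<225)&~((abs(h[:,0]-369)<20)&(h[:,1]<100))]
P=np.array([ray(c,u,v,168)[:2] for u,v in h])
A=np.c_[2*P,np.ones(len(P))]; q=np.linalg.lstsq(A,(P**2).sum(1),rcond=None)[0]; print('plate',q[:2],np.sqrt(q[2]+q[:2]@q[:2]))
C=q[:2]
print('skirt',ray(c,373,167.5,177))
for nme,u,v,z in [('tip',297,179,170),('tail end',303,179,170),('mark',369.5,72,170),('markout',369,12,170),('wl_out@206',303,179,206),('wl_in@206',360,179,206)]:
    p=ray(c,u,v,z)[:2]-C; print(nme,p,np.hypot(*p),np.degrees(np.arctan2(p[1],p[0])))
o=np.zeros((560,720,3),np.uint8); o[:]=cv2.resize(im[40:226:,260:500],None,fx=3,fy=3,interpolation=cv2.INTER_CUBIC)[:560,:720] if 0 else cv2.resize(im[40:226,260:500],(720,560)); cv2.imwrite('pics/c2.png',o)
```

```text
[447 303   8   7  42]Traceback (most recent call last):
  File "<stdin>", line 10, in <module>
    return umr_sum(a, axis, dtype, out, keepdims, initial, where)
numpy.exceptions.AxisError: axis 1 is out of bounds for array of dimension 1
```

```bash
cat > fit.py <<'E'
from h import *
def plate(c,im,seed,vmax,skip):
    g=cv2.GaussianBlur(im,(3,3),0).astype(int); pl=(g.min(2)>135).astype(np.uint8)
    n,l,s,_=cv2.connectedComponentsWithStats(pl); k=l[seed[1],seed[0]]
    ys,xs=np.where(l==k); h=cv2.convexHull(np.c_[xs,ys].astype(np.int32))[:,0]
    h=h[(h[:,1]<vmax)&~((abs(h[:,0]-skip[0])<22)&(abs(h[:,1]-skip[1])<40))]
    P=np.array([ray(c,u,v,168)[:2] for u,v in h]); q=np.linalg.lstsq(np.c_[2*P,np.ones(len(P))],(P**2).sum(1),rcond=None)[0]
    return s[k],q[:2],np.sqrt(q[2]+q[:2]@q[:2])
E
python3 - <<'E'
from fit import *
im=cv2.imread('pics/w2.png')
c={'cx':318.4918674219936,'cy':197.37569164056447,'fx':324.3224625190801,'fy':324.3224625190801,'eye':np.array([587.79844406,-140.13809181,393.34809072]),'R':Ro.from_euler('xyz',[2.88292162,-2.26766796e-04,-1.37922074]).as_matrix()}
print(im[140,290],im[100,100])
a,C,r=plate(c,im,(300,130),222,(369,60)); print(a,C,r)
print('skirt',ray(c,373,167.5,177))
for nme,u,v,z in [('tip',297,179,170),('mark',369.5,72,170),('markout',369,12,170),('wl_out@206',303,179,206),('wl_in@206',360,179,206)]:
    p=ray(c,u,v,z)[:2]-C; print(nme,p,np.hypot(*p),np.degrees(np.arctan2(p[1],p[0])))
cv2.imwrite('pics/c2.png',cv2.resize(im[40:226,260:500],(720,558),interpolation=cv2.INTER_CUBIC))
E
```

```text
[185 197 204] [187 206 226]
[  256    43   231   202 23450] [ 557.6314144  -183.20821179] 80.3831036781014
skirt [ 559.03614575 -183.16983231  177.        ]
tip [-17.61462953  49.11575208] 52.178848934289164 109.72961231602467
mark [60.71764443 15.36420408] 62.63139079214113 14.200246604067756
markout [94.59601563 23.67809919] 97.51440178178818 14.052828333541166
wl_out@206 [-9.24063167 44.67369589] 45.619385993886674 101.6866609694868
wl_in@206 [-2.85265349 11.73000961] 12.071899496161237 103.66857655483454
```

View pics/c2.png

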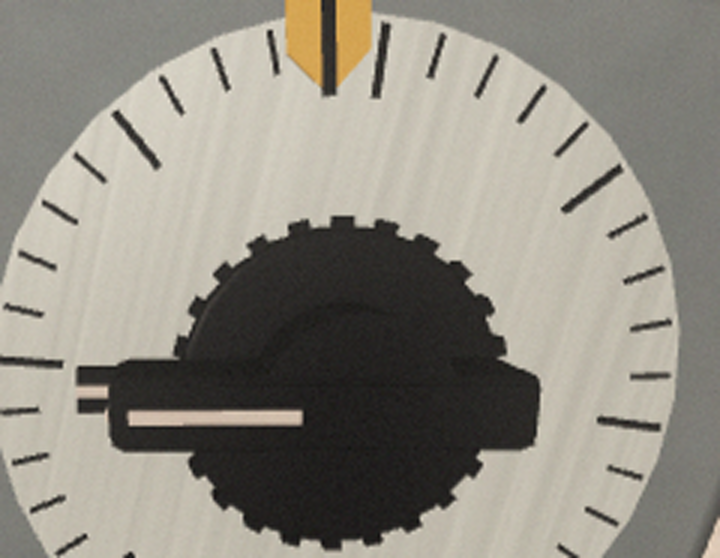

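Emit:
play_rows:
  commands:
    - {"x": 0.003,"y": -0.002,"z": 0.006,"twist": 0}
    - {"x": 0.006,"y": -0.004,"z": 0.016,"twist": 0}
    - {"x": 0.0066,"y": -0.004,"z": 0.027,"twist": 0}
    - {"x": 0.0066,"y": -0.004,"z": 0.037,"twist": 0}
    - {"x": 0.0066,"y": -0.004,"z": 0.045,"twist": 0}
    - {"x": 0.0066,"y": -0.004,"z": 0.049,"twist": 0}
    - {"x": 0.0066,"y": -0.004,"z": 0.051,"twist": 0}
    - {"x": 0.0066,"y": -0.004,"z": 0.051,"twist": 0}

```text
time: 2.7
tool_pos: [525.5, -149.3, 209.6]
tcp_rot: [3.142, 0.0, 0.192]
contact_force: [-0.1, -0.4, -0.1]
grip_width: 0.2
finger_force: 0.0
```

Run:
```python
from h import *
c=cap('wrist','w3'); o=bot.get_obs(); print(o['time'],o['tool_pos'],o['tcp_rot'],o['contact_force'],c['eye'],c['rotation'])
for a0 in [26]:
  for d in range(0,36,5):
    t=np.radians(d); print(d,round(a0-17.5*np.cos(t)+40*np.sin(t),1),round(40-17.5*np.sin(t)-40*np.cos(t),1))
```

```text
2.75 [ 525.6019718  -149.3697407   209.94060588] [ 3.14120087e+00 -4.02449702e-04  1.91910954e-01] [-0.11289719  0.52328091 -0.04700854] [ 593.79742219 -135.10971438  343.37623388] [ 2.88438234e+00 -1.07851246e-03 -1.37945286e+00]
0 8.5 0.0
5 12.1 -1.4
10 15.7 -2.4
15 19.4 -3.2
20 23.2 -3.6
25 27.0 -3.6
30 30.8 -3.4
35 34.6 -2.8
```

View pics/w3.png

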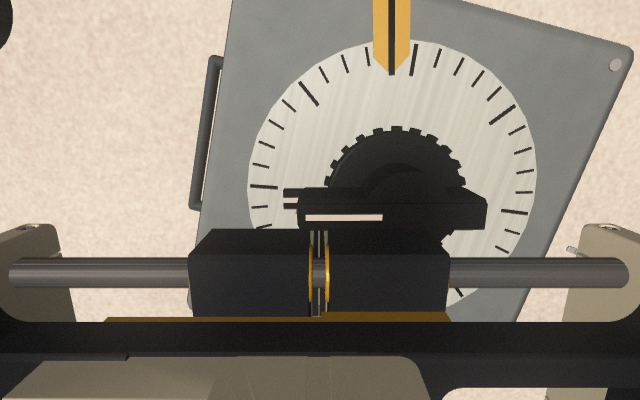

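Emit:
play_rows:
  commands:
    - {"x": 0.004,"y": 0,"z": 0,"twist": 0}
    - {"x": 0.0085,"y": 0,"z": 0,"twist": 0}
    - {"x": 0.0121,"y": -0.0014,"z": 0,"twist": 5}
    - {"x": 0.0157,"y": -0.0024,"z": 0,"twist": 10}
    - {"x": 0.0194,"y": -0.0032,"z": 0,"twist": 15}
    - {"x": 0.0232,"y": -0.0036,"z": 0,"twist": 20}
    - {"x": 0.027,"y": -0.0036,"z": 0,"twist": 25}
    - {"x": 0.0308,"y": -0.0034,"z": 0,"twist": 30}

```text
time: 3.55
tool_pos: [553.7, -140.1, 210.0]
tcp_rot: [3.14, 0.004, -0.335]
contact_force: [-8.7, -0.4, 3.7]
grip_width: 0.5
finger_force: 3.8
```

```bash
cat > look.py <<'E'
from fit import *
import sys
c=cap('wrist',sys.argv[1]); o=bot.get_obs(); im=cv2.imread(f'pics/{sys.argv[1]}.png').astype(int)
C=np.array([558.5,-183.2])
p=o['tool_pos'][:2]-C; y=o['tcp_rot'][2]; th=y+np.pi/2
print('t',o['time'],o['tool_pos'].round(1),'yaw',round(np.degrees(y),2),'F',o['contact_force'].round(1),'rad',p@[np.cos(th),np.sin(th)],'tan',p@[np.cos(y),np.sin(y)])
# index line on the tongue and bar: sample polar rings at plane z
def samp(r,a,z):
    u,v=proj(c,(*(C+r*np.array([np.cos(a),np.sin(a)])),z)); return cv2.getRectSubPix(im.astype(np.uint8),(1,1),(float(u),float(v)))[0,0].astype(float) if 0<u<639 and 0<v<399 else None
A=np.radians(np.arange(-10,115,.25))
for r,z in [(54,175),(57,170),(66,170),(72,170)]:
    s=[samp(r,a,z) for a in A]; 
    d=np.array([np.nan if q is None else q.mean() for q in s])
    b=np.where(d<75)[0]; segs=np.split(b,np.where(np.diff(b)>1)[0]+1) if len(b) else []
    print(r,[(round(float(np.degrees(A[g[0]])),1),round(float(np.degrees(A[g[-1]])),1)) for g in segs])
E
python3 look.py w4
```

```text
t 3.6 [ 554.2 -140.   209.9] yaw -19.49 F [-7.9  0.   3.4] rad 39.268585567866694 tan -18.50613221763376
54 [(61.8, 66.5), (70.2, 73.2), (83.5, 114.8)]
57 [(63.2, 68.0), (71.8, 74.5), (84.8, 106.8), (108.2, 114.8)]
66 [(5.0, 5.8), (13.5, 15.5), (51.0, 51.8), (83.0, 114.8)]
72 [(-4.2, -3.7), (5.0, 5.5), (13.5, 15.2), (23.8, 23.8), (33.0, 33.0), (42.2, 42.2), (51.0, 51.5), (60.5, 60.8), (69.8, 69.8), (78.8, 79.0), (82.0, 114.8)]
```

Emit:
play_rows:
  commands:
    - {"x": 0.0028,"y": -0.0011,"z": 0,"twist": 4}
    - {"x": 0.0057,"y": -0.002,"z": 0,"twist": 8}
    - {"x": 0.0087,"y": -0.0028,"z": 0,"twist": 12}
    - {"x": 0.0117,"y": -0.0033,"z": 0,"twist": 16}
    - {"x": 0.0147,"y": -0.0036,"z": 0,"twist": 20}
    - {"x": 0.0178,"y": -0.0037,"z": 0,"twist": 24}
    - {"x": 0.0208,"y": -0.0035,"z": 0,"twist": 28}
    - {"x": 0.0239,"y": -0.0032,"z": 0,"twist": 32}

```text
time: 4.4
tool_pos: [577.2, -144.0, 209.4]
tcp_rot: [3.139, 0.004, -0.893]
contact_force: [-6.8, 3.1, 1.4]
grip_width: 0.2
finger_force: 3.4
```

```bash
python3 look.py w5
```

```text
t 4.45 [ 577.6 -144.2  209.4] yaw -51.39 F [-7.3  2.8  2. ] rad 39.278671911493035 tan -18.583765417078112
54 [(32.0, 36.8), (41.0, 43.8), (52.5, 85.0), (88.8, 114.8)]
57 [(33.8, 38.2), (42.2, 45.0), (53.8, 88.2), (91.8, 114.8)]
66 [(4.8, 5.5), (13.5, 15.5), (50.8, 83.5), (86.2, 86.2), (91.5, 94.5), (97.2, 114.8)]
72 [(-4.2, -4.0), (4.8, 5.2), (13.5, 15.2), (23.5, 23.5), (42.0, 42.0), (50.8, 88.2), (90.2, 93.5), (95.0, 97.8), (99.0, 114.8)]
```

Emit:
play_rows:
  commands:
    - {"x": 0.0028,"y": -0.0011,"z": 0,"twist": 4}
    - {"x": 0.0057,"y": -0.002,"z": 0,"twist": 8}
    - {"x": 0.0087,"y": -0.0028,"z": 0,"twist": 12}
    - {"x": 0.0117,"y": -0.0033,"z": 0,"twist": 16}
    - {"x": 0.0132,"y": -0.0035,"z": 0,"twist": 18}
    - {"x": 0.0132,"y": -0.0035,"z": 0,"twist": 18}
    - {"x": 0.008,"y": -0.0035,"z": 0,"twist": 18}
    - {"x": -0.01,"y": -0.0035,"z": 0,"twist": 18}

```text
time: 5.25
tool_pos: [575.9, -135.5, 209.7]
tcp_rot: [-3.14, -0.002, -1.205]
contact_force: [0.1, 0.4, 0.7]
grip_width: 0.5
finger_force: 0.0
```

Emit:
play_rows:
  commands:
    - {"x": -0.01,"y": 0,"z": -0.01,"twist": 0}
    - {"x": -0.022,"y": 0,"z": -0.02,"twist": 0}
    - {"x": -0.025,"y": 0,"z": -0.02,"twist": 0}
    - {"x": -0.025,"y": 0,"z": -0.02,"twist": 0}
    - {"x": -0.025,"y": 0,"z": -0.02,"twist": 0}
    - {"x": -0.025,"y": 0,"z": -0.02,"twist": 0}
    - {"x": -0.025,"y": 0,"z": -0.02,"twist": 0}
    - {"x": -0.025,"y": 0,"z": -0.02,"twist": 0}

```text
time: 6.05
tool_pos: [566.1, -111.8, 229.4]
tcp_rot: [3.141, 0.0, -1.205]
contact_force: [-0.6, 0.1, 0.3]
grip_width: 0.8
finger_force: 0.0
```

```bash
python3 look.py w6
python3 - <<'E'
import cv2
im=cv2.imread('pics/w6.png'); cv2.imwrite('pics/v6.png',im)
E
```

```text
t 6.1 [ 566.1 -111.7  229.5] yaw -69.02 F [ 0.2 -0.7  0.4] rad 32.71961262425254 tan -64.0044274223845
54 [(16.0, 18.8), (22.8, 25.8)]
57 [(16.2, 19.0), (22.8, 25.5)]
66 [(4.8, 5.5), (13.5, 15.2), (51.0, 51.8), (97.0, 98.0)]
72 [(-4.2, -4.0), (4.8, 5.5), (13.5, 15.2), (23.8, 23.8), (33.0, 33.0), (42.2, 42.2), (51.0, 51.5), (60.8, 60.8), (70.0, 70.0), (79.0, 79.0), (88.0, 88.5), (90.5, 114.8)]
```

View pics/v6.png

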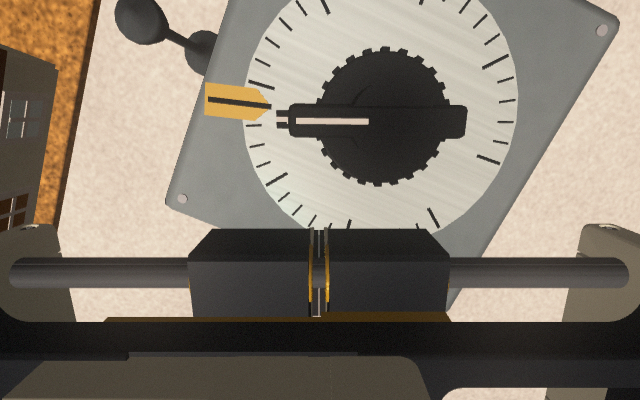

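Emit:
play_rows:
  commands:
    - {"x": 0.003,"y": -0.002,"z": 0.005,"twist": 0}
    - {"x": 0.008,"y": -0.005,"z": 0.012,"twist": 0}
    - {"x": 0.013,"y": -0.0072,"z": 0.018,"twist": 0}
    - {"x": 0.02,"y": -0.0072,"z": 0.02,"twist": 0}
    - {"x": 0.03,"y": -0.0072,"z": 0.02,"twist": 0}
    - {"x": 0.037,"y": -0.0072,"z": 0.02,"twist": 0}
    - {"x": 0.041,"y": -0.0072,"z": 0.02,"twist": 0}
    - {"x": 0.043,"y": -0.0072,"z": 0.02,"twist": 0}

```text
time: 6.9
tool_pos: [588.5, -149.7, 209.9]
tcp_rot: [-3.141, -0.0, -1.205]
contact_force: [0.2, -0.0, 0.5]
grip_width: 0.3
finger_force: 0.0
```

Emit:
play_rows:
  commands:
    - {"x": 0.002,"y": 0,"z": 0,"twist": 0}
    - {"x": 0.0041,"y": 0,"z": 0,"twist": 0}
    - {"x": 0.0055,"y": -0.0006,"z": 0,"twist": 2}
    - {"x": 0.0069,"y": -0.0011,"z": 0,"twist": 4}
    - {"x": 0.008,"y": -0.0015,"z": 0,"twist": 5.5}
    - {"x": 0.0087,"y": -0.0017,"z": 0,"twist": 6.5}
    - {"x": 0.0087,"y": -0.0017,"z": 0,"twist": 6.5}
    - {"x": 0.0087,"y": -0.0017,"z": 0,"twist": 6.5}

```text
time: 7.7
tool_pos: [592.6, -155.3, 209.9]
tcp_rot: [3.141, 0.002, -1.317]
contact_force: [-1.6, 4.4, 2.3]
grip_width: 0.6
finger_force: 2.5
```

Emit:
play_rows:
  commands:
    - {"x": -0.003,"y": 0,"z": 0,"twist": 0}
    - {"x": -0.01,"y": 0,"z": 0,"twist": 0}
    - {"x": -0.022,"y": 0,"z": -0.005,"twist": 0}
    - {"x": -0.037,"y": 0,"z": -0.015,"twist": 0}
    - {"x": -0.046,"y": 0,"z": -0.02,"twist": 0}
    - {"x": -0.05,"y": 0,"z": -0.02,"twist": 0}
    - {"x": -0.05,"y": 0,"z": -0.02,"twist": 0}
    - {"x": -0.05,"y": 0,"z": -0.02,"twist": 0}

```text
time: 8.5
tool_pos: [580.4, -108.2, 229.6]
tcp_rot: [3.141, -0.0, -1.318]
contact_force: [0.2, -0.1, -0.1]
grip_width: 0.2
finger_force: 0.0
```

```bash
python3 look.py w7
```

```text
t 8.55 [ 580.4 -108.4  229.5] yaw -75.51 F [ 0.1 -0.3 -0.1] rad 39.933699613360254 tan -66.9194473147503
54 [(9.8, 12.5), (16.8, 19.5)]
57 [(10.0, 12.8), (16.8, 19.2)]
66 [(5.0, 5.5), (13.5, 15.5), (51.2, 51.8), (97.0, 98.0)]
72 [(-4.2, -4.0), (5.0, 5.5), (13.5, 15.2), (23.5, 23.8), (42.0, 42.0), (51.2, 51.8), (60.5, 60.8), (69.5, 70.0), (78.8, 79.2), (88.0, 88.5), (94.2, 114.8)]
```

View pics/w7.png

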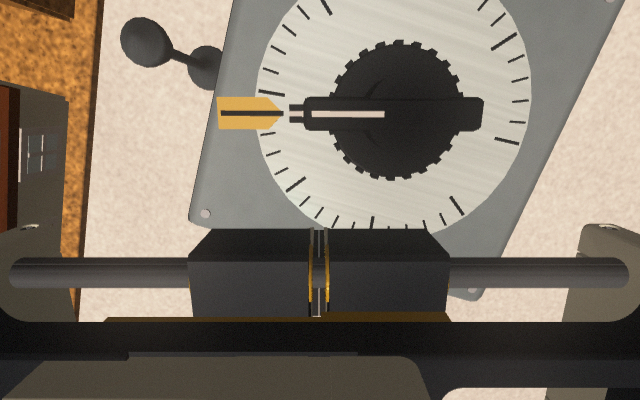

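Emit:
play_rows:
  commands:
    - {"x": -0.01,"y": 0,"z": -0.01,"twist": -3}
    - {"x": -0.03,"y": 0.002,"z": -0.025,"twist": -10}
    - {"x": -0.06,"y": 0.004,"z": -0.04,"twist": -18}
    - {"x": -0.098,"y": 0.008,"z": -0.05,"twist": -26}
    - {"x": -0.136,"y": 0.011,"z": -0.05,"twist": -34}
    - {"x": -0.174,"y": 0.014,"z": -0.05,"twist": -42}
    - {"x": -0.212,"y": 0.0175,"z": -0.05,"twist": -50}
    - {"x": -0.25,"y": 0.0207,"z": -0.05,"twist": -58}
  jaw: 0.5

```text
time: 9.35
tool_pos: [497.3, 129.5, 279.5]
tcp_rot: [3.141, 0.0, -0.301]
contact_force: [0.3, 0.7, -0.7]
grip_width: 45.7
finger_force: 0.0
```

Emit:
play_rows:
  commands:
    - {"x": -0.017,"y": -0.025,"z": 0,"twist": -6}
    - {"x": -0.032,"y": -0.047,"z": 0.005,"twist": -11}
    - {"x": -0.045,"y": -0.065,"z": 0.015,"twist": -15}
    - {"x": -0.053,"y": -0.077,"z": 0.023,"twist": -17.5}
    - {"x": -0.0568,"y": -0.0813,"z": 0.028,"twist": -17.5}
    - {"x": -0.0568,"y": -0.0813,"z": 0.03,"twist": -17.5}
    - {"x": -0.0568,"y": -0.0813,"z": 0.03,"twist": -17.5}
    - {"x": -0.0568,"y": -0.0813,"z": 0.03,"twist": -17.5}

```text
time: 10.15
tool_pos: [468.7, 222.5, 250.0]
tcp_rot: [3.141, -0.001, -0.002]
contact_force: [-0.3, -0.5, -0.3]
grip_width: 45.6
finger_force: 0.0
```

Run:
```python
from h import *
c=cap('wrist','b1'); o=bot.get_obs(); print(o['time'],o['tool_pos'],o['tcp_rot'],o['grip_width'],c['eye'],c['rotation'])
print(proj(c,(464.9,254.3,48)))
g=cv2.cvtColor(cv2.imread('pics/b1.png'),cv2.COLOR_BGR2GRAY)
for q in [40,30]:
  H=cv2.HoughCircles(g[:230],cv2.HOUGH_GRADIENT,1,20,param1=100,param2=q,minRadius=8,maxRadius=40)
  if H is not None:
    for u,v,r in H[0][:8]: print(u,v,r,ray(c,u,v,48).round(1),'R48=%.1f'%(r*(c['eye'][2]-48)/c['fx']))
```

```text
10.2 [468.67389964 222.56414508 250.02278237] [ 3.14154188e+00 -7.01644312e-04 -1.68390955e-03] 46.02750869153646 [538.185054   223.57434618 383.73184052] [ 2.88520338e+00 -1.10975670e-03 -1.57319000e+00]
[289.28088553 183.99103837]
287.5 183.5 13.2 [465.4 256.2  48. ] R48=13.7
78.5 174.5 14.5 [475.7 475.3  48. ] R48=15.0
```

View pics/b1.png

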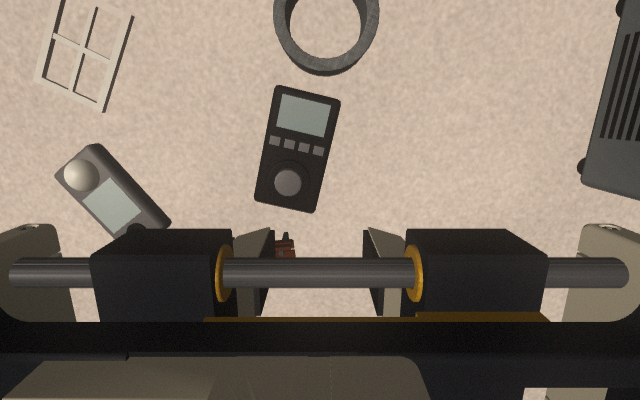

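Emit:
play_rows:
  commands:
    - {"x": -0.002,"y": -0.001,"z": 0.01,"twist": 0}
    - {"x": -0.0034,"y": -0.001,"z": 0.035,"twist": 0}
    - {"x": -0.0034,"y": -0.001,"z": 0.07,"twist": 0}
    - {"x": -0.0034,"y": -0.001,"z": 0.105,"twist": 0}
    - {"x": -0.0034,"y": -0.001,"z": 0.135,"twist": 0}
    - {"x": -0.0034,"y": -0.001,"z": 0.155,"twist": 0}
    - {"x": -0.0034,"y": -0.001,"z": 0.165,"twist": 0}
    - {"x": -0.0034,"y": -0.001,"z": 0.168,"twist": 0}

```text
time: 11.0
tool_pos: [464.3, 224.0, 80.7]
tcp_rot: [3.141, 0.002, -0.0]
contact_force: [0.5, 0.4, 0.6]
grip_width: 45.9
finger_force: 0.0
```

Emit:
play_rows:
  commands:
    - {"x": 0,"y": 0,"z": 0.002,"twist": 0}
    - {"x": 0,"y": 0,"z": 0.004,"twist": 0}
    - {"x": 0,"y": 0,"z": 0.0065,"twist": 0}
    - {"x": 0,"y": 0,"z": 0.009,"twist": 0}
    - {"x": 0,"y": 0,"z": 0.011,"twist": 0}
    - {"x": 0,"y": 0,"z": 0.013,"twist": 0}
    - {"x": 0,"y": 0,"z": 0.0145,"twist": 0}
    - {"x": 0,"y": 0,"z": 0.0145,"twist": 0}

```text
time: 11.8
tool_pos: [465.6, 224.6, 70.4]
tcp_rot: [-3.141, -0.003, 0.0]
contact_force: [-6.5, -4.2, 29.6]
grip_width: 45.7
finger_force: 14.8
```

Run:
```python
from h import *
for i in range(3):
  o=bot.get_obs(); print(o['time'],o['tool_pos'],o['contact_force'],o['moment'])
```

```text
11.8 [465.63014924 224.59963136  70.41638039] [-6.5413507  -4.16488216 29.64325282] [0.07538355 1.20865367 0.16275619]
11.8 [465.63014924 224.59963136  70.41638039] [-6.5413507  -4.16488216 29.64325282] [0.07538355 1.20865367 0.16275619]
11.8 [465.63014924 224.59963136  70.41638039] [-6.5413507  -4.16488216 29.64325282] [0.07538355 1.20865367 0.16275619]
```

Emit:
play_rows:
  commands:
    - {"x": 0,"y": 0,"z": -0.0005,"twist": 0}
    - {"x": 0,"y": 0,"z": -0.0015,"twist": 0}
    - {"x": 0,"y": 0,"z": -0.0025,"twist": 0}
    - {"x": 0,"y": 0,"z": -0.0035,"twist": 0}
    - {"x": 0,"y": 0,"z": -0.0045,"twist": 0}
    - {"x": 0,"y": 0,"z": -0.0045,"twist": 0}
    - {"x": 0,"y": 0,"z": -0.0045,"twist": 0}
    - {"x": 0,"y": 0,"z": -0.0045,"twist": 0}

```text
time: 12.6
tool_pos: [465.3, 224.5, 71.8]
tcp_rot: [-3.141, -0.001, -0.0]
contact_force: [2.2, 1.4, 4.2]
grip_width: 45.9
finger_force: 2.0
```

Emit:
play_rows:
  commands:
    - {"x": 0,"y": 0,"z": -0.0005,"twist": 0}
    - {"x": 0,"y": 0,"z": -0.001,"twist": 0}
    - {"x": 0,"y": 0,"z": -0.0015,"twist": 0}
    - {"x": 0,"y": 0,"z": -0.002,"twist": 0}
    - {"x": 0,"y": 0,"z": -0.002,"twist": 0}
    - {"x": 0,"y": 0,"z": -0.002,"twist": 0}
    - {"x": 0,"y": 0,"z": -0.002,"twist": 0}
    - {"x": 0,"y": 0,"z": -0.002,"twist": 0}

```text
time: 13.4
tool_pos: [464.6, 224.3, 73.6]
tcp_rot: [3.141, 0.0, 0.0]
contact_force: [1.5, -0.2, 2.6]
grip_width: 45.8
finger_force: 1.5
```

Emit:
play_rows:
  commands:
    - {"x": 0,"y": 0,"z": -0.003,"twist": 0}
    - {"x": 0,"y": 0,"z": -0.01,"twist": 0}
    - {"x": 0,"y": 0,"z": -0.025,"twist": 0}
    - {"x": 0,"y": 0,"z": -0.055,"twist": 0}
    - {"x": 0,"y": 0,"z": -0.09,"twist": 0}
    - {"x": 0,"y": 0,"z": -0.125,"twist": 0}
    - {"x": 0,"y": 0,"z": -0.155,"twist": 0}
    - {"x": 0,"y": 0,"z": -0.176,"twist": 0}

```text
time: 14.2
tool_pos: [464.4, 224.2, 252.0]
tcp_rot: [-3.142, -0.001, 0.0]
contact_force: [0.3, -0.7, -0.5]
grip_width: 45.7
finger_force: 0.0
```

Emit:
play_rows:
  commands:
    - {"x": 0,"y": 0,"z": 0,"twist": 0}
    - {"x": 0,"y": 0,"z": 0,"twist": 0}
    - {"x": 0,"y": 0,"z": 0,"twist": 0}
    - {"x": 0,"y": 0,"z": 0,"twist": 0}
    - {"x": 0,"y": 0,"z": 0,"twist": 0}
    - {"x": 0,"y": 0,"z": 0,"twist": 0}
    - {"x": 0,"y": 0,"z": 0,"twist": 0}
    - {"x": 0,"y": 0,"z": 0,"twist": 0}

```text
time: 15.0
tool_pos: [464.7, 224.3, 249.6]
tcp_rot: [3.141, 0.0, 0.0]
contact_force: [-0.8, -1.1, -0.0]
grip_width: 45.7
finger_force: 0.0
```

Run:
```python
from h import *
c=cap('wrist','b2'); t=cap('top','t3'); o=bot.get_obs(); print(o['time'],o['tool_pos'],o['contact_force'])
g=cv2.cvtColor(cv2.imread('pics/b2.png'),cv2.COLOR_BGR2GRAY)
H=cv2.HoughCircles(g[:230],cv2.HOUGH_GRADIENT,1,20,param1=100,param2=30,minRadius=8,maxRadius=40)
for u,v,r in H[0][:8]: print(u,v,r,ray(c,u,v,48).round(1))
# top view: compare dimmer/bystander regions before and after
a=cv2.imread('pics/top0.png');b=cv2.imread('pics/t3.png');d=(cv2.absdiff(a,b).max(2)>45).astype(np.uint8)
n,l,s,_=cv2.connectedComponentsWithStats(d); print([x.tolist() for x in s[1:] if x[4]>15])
```

```text
15.1 [464.72064929 224.29170459 249.67985864] [-0.20160055 -0.68957336  0.89222927]
289.5 178.5 13.0 [466.7 255.7  48. ]
[[373, 168, 8, 8, 51], [149, 171, 96, 62, 3515], [359, 187, 9, 7, 46], [368, 186, 9, 4, 20], [244, 200, 15, 32, 393], [159, 218, 16, 27, 238], [219, 221, 8, 13, 66], [227, 220, 6, 8, 35], [160, 236, 123, 164, 10765], [260, 284, 365, 116, 23806], [287, 368, 26, 25, 357], [340, 378, 12, 22, 141], [327, 381, 12, 19, 117]]
```

```bash
python3 -c "
from plant import bot
print(bot.close_job())"
```

```text
the job is handed in; nothing more can be done
None
```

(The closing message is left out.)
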